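# Set the length stop and butt the board for a crosscut

### The job

Set up the crosscut station for the next cut: push the length stop along its rail towards the saw slot until its spring plunger clicks into the middle one of the three notches. Then push the board flat against the fence and along it until its end butts against the stop, with the stop still seated in that notch. Only push things: do not pinch or lift the stop, its plunger or the board, and leave everything else lying where it is.

Things in the scene. Friction and masses are not known exactly. Their poses are not given: they have to be found in the camera images.
- station: Crosscut station fixed on the bench: white deck (station x -130 to +70 mm, y -310 to +310 mm), top 12 mm above the bench, with an aluminium fence 32 mm thick, top 52 mm above the bench, along its far side. Origin: on the bench; x points squarely to the fence, whose working face is the plane x = +30 mm; y runs along the fence to the robot's left. The board lies on the robot's side of the fence
- fence_face (a point): Foot of the fence's working face at the saw slot, a 3 mm wide cut across deck and fence (station x +30, y +60 mm, z 12 mm, deck height)
- notch_mid (a point): The middle notch, the one wanted: where the plunger's axis stands when seated (station x +50, y -125 mm, z 62 mm, the bar's top). The notches are V cuts 11 mm wide and 7 mm deep across a dark steel index bar 14 mm wide that lies on the fence's top (station x 43 to 57, y -305 to 0 mm, top 62 mm above the bench)
- notch_right (a point): The same for the right notch, farthest from the saw slot (station y -195 mm)
- notch_left (a point): The same for the left notch, nearest the saw slot (station y -55 mm)
- stop (a joint): Position in m of the length stop along its rail, growing towards the saw slot (station +y); travel 0 to 0.225. The plunger seats at 0.060 (right notch), 0.130 (middle) and 0.200 (left). It starts anywhere from 0.005 to 0.09, perhaps in the right notch. Sliding friction about 2 N; from within about 4 mm of a seat it is drawn in by itself, and it centres itself when let go
- stop_push (a point): Centre of the flat right end face, 46 mm wide and 64 to 88 mm above the bench, of the stop's aluminium saddle (station x 23 to 69 mm; 50 mm along the rail), which straddles the fence. The face to push on; it looks away from the saw slot (station -y), 25 mm from the plunger's axis. Leaving a notch takes about 12 N towards the saw slot, about 22 N the other way
- stop_face (a point): Centre of the stop's working face where the board's end meets it, 21.5 mm above the bench, looking towards the saw slot (station +y), 25 mm from the plunger's axis, so at station y -100 mm once the stop is in the middle notch. It is on a steel plate 33 mm wide and 10 mm thick hanging from the saddle's left end in front of the fence (station x -5 to +28 mm), to 3 mm above the deck
- plunger (a joint): Drop in m of the stop's spring plunger, a black knob 15 mm wide on top of the saddle, its top about 117 mm above the bench: 0 to 0.001 = riding on the index bar, about 0.005 to 0.006 = seated in a notch, negative = pulled up
- board: Loose wooden board 45 mm (own x) by 210 mm (own y, its length), 19 mm thick, 90 to 180 g, flat on the deck. Its length lies roughly along the fence, its own +x side faces the fence about 5 to 30 mm away, its right end about 90 to 150 mm to the left of where the stop's face will stand. Origin: centre of the underside
- board_end (a point): Centre of the board's right end face (own -y, 105 mm from its middle, 9.5 mm above its underside), the end that must meet the stop
- board_back (a point): Middle of the board's long fence-side face (own +x, 22.5 mm from its centre line), which must lie on the fence
- saw: Bystander: a back saw lying flat on the bench behind the fence, about 95 by 380 mm, 20 mm high
- tape: Bystander: a yellow tape measure 70 by 36 mm, 62 mm high, standing behind the fence
- pencil: Bystander: a flat carpenter's pencil 13 by 165 mm, 7 mm high, lying on the right front of the deck
- offcut: Bystander: a wooden offcut 45 by 70 mm, 19 mm thick, lying on the left front of the deck
- screw_tin: Bystander: an open round steel tin of screws 72 mm wide, 50 mm high, on the bench beyond the deck's left end
- square: Bystander: a try square, stock 130 mm and blade 190 mm, 20 mm high, lying on the bench to the right of the station
- wax_jar: Bystander: a round white jar 60 mm wide, 70 mm high, standing behind the fence's right end
Not all that is in view belongs to the job. Of the things shaped like the board, the wooden one is meant.

How it is judged:
On the way, in this order (a step that is already met when the one before it is completed fails the run):
1. the stop is seated in the middle notch (value of joint stop between 0.1275 and 0.1325 m and value of joint plunger above 0.003 m), for 0.2 s.
2. the board lies against the fence and its end is on the stop (y of board_end in the frame of stop_face below 0.003 m and x of board_back in the frame of station above 0.027 m and angle between the y axis of board and the y axis of station, either way round below 0.025 rad), for 0.2 s.
At the end, for the whole second after the job is handed in: The stop stands within 2.5 mm of the middle notch's seat with its plunger dropped in, the board lies flat and still on the deck with its long side within 3 mm of the fence and within 0.025 rad of parallel, and its right end within 3 mm of the stop's face (all of step 1 and all of step 2 and y of board_end in the frame of stop_face above -0.003 m and x of board_back in the frame of station below 0.033 m and angle between board's own z axis and vertical below 0.05 rad and height (world z) of board below 0.016 m and linear speed of board below 0.01 m/s); the robot touches nothing.
It fails at once if the board is lifted or tipped (height (world z) of board above 0.022 m or angle between board's own z axis and vertical above 0.15 rad).
It fails at once if the board is pinched across its width (contact force between the fingers and board_c1 above 2 N and contact force between the fingers and board_c2 above 2 N).
It fails at once if the stop is pinched ((contact force between the fingers and stop_c0 above 2 N and contact force between the fingers and stop_c1 above 2 N) or (contact force between the fingers and stop_c2 above 2 N and contact force between the fingers and stop_c3 above 2 N)).
It fails at once if the plunger's knob is pinched or pulled up ((contact force between the fingers and plunger_c0 above 2 N and contact force between the fingers and plunger_c1 above 2 N) or (contact force between the fingers and plunger_c2 above 2 N and contact force between the fingers and plunger_c3 above 2 N) or (value of joint plunger below -0.003 m and (contact force between the fingers and plunger_c0 above 0.5 N or contact force between the fingers and plunger_c1 above 0.5 N or contact force between the fingers and plunger_c2 above 0.5 N or contact force between the fingers and plunger_c3 above 0.5 N))).
It fails at once if a bystander is moved more than 20 mm (distance of any of saw, tape, pencil, wax_jar, offcut, screw_tin, square from where it was at the start of the episode above 0.02 m).
It also fails if it takes over 69 s, if anything falls off the work surface, if the arm or the gripper's body presses on something with over 40 N, if the wrist force passes 120 N, or if a joint passes its speed limit or range.

### The arm

A 6-joint arm with a two-finger parallel gripper is mounted at the origin on the work surface. World frame = base frame: x ahead of the robot, y to its left, z up, the work surface at z = 0. Lengths are in m, angles in rad, forces in N, time in s.
With the tool pointing down it reaches from about 0.375 to 0.9 m from the base axis. Payload 3.1 kg.
Tool frame: the origin (TCP) lies on the centre line of the jaws, within the pads' length; the fingertips stand 8 mm ahead of it and the grasp point (between the pads) lies 11 mm behind it; z points along the fingers, y is the line along which they close (so a half turn about z gives the same grasp; the last joint's range is limited). The gripper opens to 85 mm and grips with 20 to 120 N. Pads are 22 mm wide; open, the fingers measure 114 mm over their backs; the gripper's body (76 mm by 85 mm) begins 54 mm behind the grasp point. The pads swing forward as they close: fully open they stand 13 mm farther back than shut.
Start: joints at [-1.498, 0.527, 1.433, -0, 1.181, -0.178], TCP at [0.155, -0.605, 0.208] pointing down, gripper open.
Joint ranges: [-3.08, 3.08], [-0.75, 2.2], [0.22, 2.44], [-1.43, 4.57], [0, 2.65], [-2.85, 2.85]. Speed limits (rad/s): [2.79, 2.79, 3.14, 3.14, 3.14, 3.14].

### API

Orientations are given as a unit quaternion [x, y, z, w].
In Python, from station import * gives the robot as it stands.
- The arm moves only by the tool play_rows, never from a script. Its argument "rows" is a list of rows, each a list of 3 entries, a list of its own where there are three numbers: the turn, a rotation vector about the tool's x, y, z in degrees, then the shift along the tool's x, y, z in mm, then the closure, from 0 (fully open) to 1 (shut). In form: [[[ax, ay, az], [dx, dy, dz], jaw], ...]. A call has 1 to 12 rows; each row shifts and turns the commanded pose from where the row before left it, along the tool's axes as they then stand; what a row does not reach is not made up. A row lasts 1/12 s, in which the tool goes at most 41.7 mm and 7.16 degrees, less where a joint would pass 70% of its speed; a pose out of reach is approached as far as the arm can. A call with a gripper value outside its range is refused whole. The fingers move at their own pace and stop on an object; "grip_force" is the grip in N (left out, the last holds). Time passes only in rows, so rows that do not move let the fingers close. It gives the time, the measured TCP pose, the force, the opening and the grip force at its end, in the units of the state.
- sense(): the state, without advancing time (a new reading comes with each control period).
- snapshot(name): name is "scene" or "top" or "wrist"; returns (picture, depth): 420x560x3 uint8, red, green, blue; 420x560 float32, m along the optical axis (not along the pixel's ray), 0 where there is no reading.
- get_calibration(name): a dict with "vfov" (degrees; the focal length in pixels is half the picture's height over the tangent of half this angle, whatever the lens; pixels are square), "cx", "cy" (the principal point, pixels), "k1" (the pictures are not rectified: a ray, as slopes to the right and down, at radius r is drawn at 1 + k1 r^2 times it, then the intrinsics apply), "xyz" and "attitude" of the camera in the world. Camera axes: x right, y down, z forward; pixel columns grow to the right and rows downward; lengths in m; the calibration is good to about 2 mm. A picture is of the moment at which its call begins: read the wrist's pose just before it. get_calibration takes no time and is no camera call; for the wrist camera it gives the pose at the moment of the call.
- sign_off(): hands the job in; it is judged then, once.
The state is a dict: "t": time; "q": joint angles; "qd": joint speeds; "tau": joint torques, N m; "tcp_pos": TCP position; "tool_rot": TCP orientation; "force": force on the tool from outside, world axes, zero at the start; "ft_torque": the same for the moment, N m; "finger_gap": opening from 0.0 (shut) to 1.0 (fully open); "gripper_force": force on a finger pad.
Only numpy, scipy, OpenCV 4.12 (cv2) and the standard library are available. Lean on these libraries where they do the work, as an engineer would, in place of code of your own. Each camera call takes 0.05 s, during which the arm holds its last target. There are 200 camera calls.

## Working session

There is one attempt and no reset: what is moved stays moved. The work goes in short steps, Python scripts to look and compute and a tool call to move; the robot and the scene stay as the last step left them, time stands still between calls to the robot, and variables do not carry over. Pictures are saved under pics/ and viewed, at most 10 in all, crops included, and the job is handed in when it is done.

Besides the shell and the picture viewer there is one more tool, called as name(argument=value, ...) on one line, values as JSON. play_rows: Moves the arm, as the interface text tells. Its arguments: {"type":"object","properties":{"rows":{"type":"array","items":{"type":"array"}},"grip_force":{"type":"number"}},"required":["rows"]}

```bash
mkdir -p pics; cat > h.py <<'E'
import numpy as np, cv2
from station import *
from scipy.spatial.transform import Rotation as R
def cam(n):
    c=get_calibration(n); f=210/np.tan(np.radians(c["vfov"]/2))
    a=np.array(c["attitude"],float); M=R.from_quat(a).as_matrix() if a.size==4 else a.reshape(3,3)
    return f,c["cx"],c["cy"],c["k1"],np.array(c["xyz"]),M
def ray(C,uv):
    f,cx,cy,k,o,M=C; uv=np.atleast_2d(np.array(uv,float))
    K=np.array([[f,0,cx],[0,f,cy],[0,0,1]])
    s=cv2.undistortPoints(uv[:,None],K,np.array([k,0,0,0,0.]))[:,0]
    return o,s
def onplane(C,uv,z):
    o,s=ray(C,uv); d=np.c_[s,np.ones(len(s))]@C[5].T
    return o+d*((z-o[2])/d[:,2])[:,None]
def cloud(C,dep):
    v,u=np.mgrid[0:420,0:560]; o,s=ray(C,np.c_[u.ravel(),v.ravel()])
    d=np.c_[s,np.ones(len(s))]@C[5].T
    return (o+d*dep.ravel()[:,None]).reshape(420,560,3)
E
python3 - <<'E'
from h import *
print(sense()); print(get_calibration("top"),get_calibration("scene"))
for n in("top","scene"):
    p,d=snapshot(n); np.savez(n+"0",p=p,d=d); cv2.imwrite(f"pics/{n}0.png",p[:,:,::-1])
E
```

```text
{'t': 0.0, 'q': array([-1.49848604e+00,  5.28441442e-01,  1.43393240e+00,  2.98674900e-06,
        1.18143713e+00, -1.78514142e-01]), 'qd': array([-1.40827996e-03,  1.25249237e-03, -8.50487072e-05,  1.26787482e-03,
       -2.94073452e-04,  1.08064709e-03]), 'tau': array([ 4.14022497e-05, -4.42347443e+01, -1.78024918e+01, -2.12419486e-04,
        8.47096700e-03, -3.95451352e-06]), 'tcp_pos': array([ 0.1550893 , -0.60463354,  0.20703933]), 'tool_rot': array([ 9.92145651e-01,  1.25083079e-01,  6.02499107e-05, -1.10752380e-03]), 'force': array([0.32463266, 0.44422311, 0.5449787 ]), 'ft_torque': array([-0.0097012 ,  0.01308918, -0.00609375]), 'gripper_force': 0.0, 'finger_gap': 1.0002005246160397}
{'vfov': 47.656475862735626, 'cx': 277.30281369138436, 'cy': 209.96495362231101, 'k1': -0.09436764825800684, 'xyz': array([0.28976857, 0.01013708, 1.1764793 ]), 'attitude': array([ 0.71058379, -0.69861286,  0.06029808, -0.05809377])} {'vfov': 54.17472737840277, 'cx': 286.0122375604332, 'cy': 210.8084852485372, 'k1': -0.12437388593079948, 'xyz': array([0.92010064, 0.77935839, 0.61138766]), 'attitude': array([ 0.22589436,  0.83722201, -0.47938918, -0.13497058])}
```

View pics/top0.png

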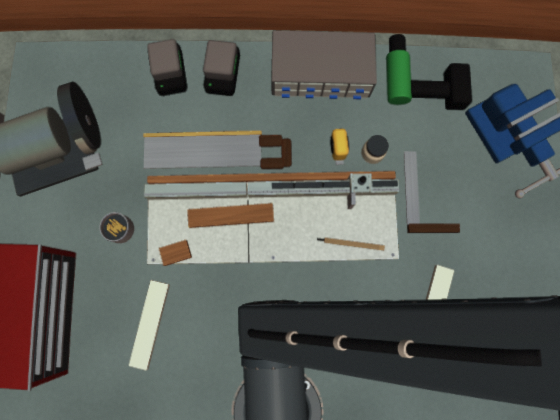

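View pics/scene0.png

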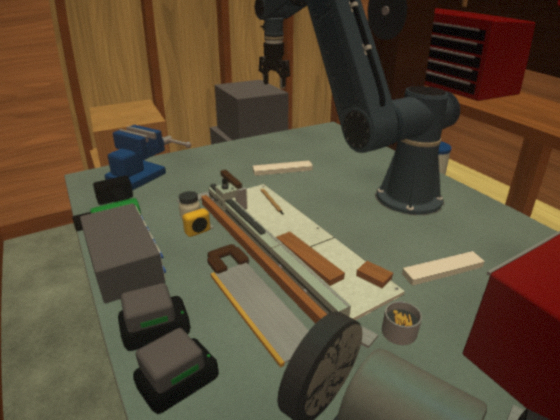

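The top view shows:
- **Wooden board:** (231,215).
- **Board look-alikes:** the small wooden offcut at (175,252), and pale strips at (149,325) and (440,280).
- **Choice:** the long wooden piece on the deck by the fence, at (231,215).
- **Stop:** saddle at (360,183), knob at (362,181), hanging plate at about (351,201).
- **Saw slot:** column 248.

```bash
cat > meas.py <<'E'
from h import *
def board(C,p,roi,z=.031):
    hsv=cv2.cvtColor(p,cv2.COLOR_RGB2HSV); m=np.zeros((420,560),np.uint8); a,b,c,d=roi
    m[b:d,a:c]=((hsv[b:d,a:c,0]<18)&(hsv[b:d,a:c,1]>90)&(hsv[b:d,a:c,2]>50))*255
    cs=cv2.findContours(m,0,cv2.CHAIN_APPROX_NONE)[0]; c=max(cs,key=cv2.contourArea)
    w=onplane(C,c[:,0],z)[:,:2]; r=cv2.minAreaRect((w*1000).astype(np.float32)); return r,c
E
python3 - <<'E'
from meas import *
D=np.load("top0.npz");p,d=D["p"],D["d"];C=cam("top");W=cloud(C,d)
r,c=board(C,p,(180,200,285,232));print("board rect mm",r, cv2.boxPoints(r).round(1).tolist())
print("board depth z",np.median(W[210:220,210:260,2]),"deck z",np.median(W[235:250,260:300,2]))
# deck: white mask
hsv=cv2.cvtColor(p,cv2.COLOR_RGB2HSV)
m=((hsv[...,1]<50)&(hsv[...,2]>150)).astype(np.uint8)*255; m[:195]=0;m[268:]=0;m[:,:140]=0;m[:,405:]=0
# front edge
pts=[(u,np.nonzero(m[:,u])[0].max()+.5) for u in range(200,390,4) if m[:,u].any()]
w=onplane(C,pts,.012); k=np.polyfit(w[:,1],w[:,0],1); res=w[:,0]-np.polyval(k,w[:,1]);g=abs(res)<.002
k=np.polyfit(w[g,1],w[g,0],1);print("front edge x=",k,g.sum())
for s,f in((0,np.min),(1,np.max)):
    q=[(f(np.nonzero(m[v])[0])+(.5 if s else -.5),v) for v in range(225,250,3)]
    print("end",onplane(C,q,.012)[:,:2].mean(0),onplane(C,q,.012)[:,1].std())
# fence: height from depth
F=(W[...,2]>.045)&(W[...,2]<.058); F[:165]=0;F[205:]=0
for u in range(160,260,20):
    x=W[F[:,u],u]; print("fence",u,x[:,0].min(),x[:,0].max(),x[0,1],x[:,2].mean())
S=(W[...,2]>.07)&(W[...,2]<.13); S[:165]=0;S[215:]=0;S[:,:330]=0;S[:,385:]=0
x=W[S];print("stop",x.min(0),x.max(0),np.median(x,0)); x=W[S&(W[...,2]>.1)];print("knob",x.mean(0),x.max(0))
s=[(229+np.argmin(p[v,229:265].sum(1)),v) for v in range(236,256)]
print("slot",onplane(C,s,.012)[:,:2].mean(0),[q[0] for q in s])
cv2.imwrite("pics/crop0.png",cv2.resize(p[160:275,140:410,::-1],None,fx=2.9,fy=2.9,interpolation=2))
E
```

```text
board rect mm ((468.9307861328125, 123.1550064086914), (45.34714889526367, 207.6527099609375), 5.260732650756836) [[436.79998779296875, 224.5], [455.8999938964844, 17.700000762939453], [501.0, 21.799999237060547], [482.0, 228.60000610351562]]
board depth z 0.031125134285864386 deck z 0.01203481230142689
front edge x= [-0.03736109  0.36080831] 14
end [0.41344462 0.32828391] 0.0011449134190008865
end [ 0.42410093 -0.29032792] 0.0012004885074699328
fence 160 0.5071101516987939 0.5397300181906804 0.2952687383759773 0.050620640252518126
fence 180 0.5100959481609284 0.5395758251015873 0.24526297124268298 0.05110975603903601
fence 200 0.5112305480759308 0.5432357970428039 0.1969307073308407 0.05189214413874548
fence 220 0.5160898980149282 0.5434090128538378 0.14792530889480024 0.053242048244295924
fence 240 0.5180872154123469 0.5478787364855144 0.09998144645107068 0.05293640355546417
stop [ 0.49247939 -0.21196308  0.0711618 ] [ 0.56449711 -0.16280381  0.11895495] [ 0.53706741 -0.18253341  0.08800253]
knob [ 0.54520172 -0.18648556  0.11420863] [ 0.55293819 -0.18117025  0.11895495]
slot [0.39717815 0.07858098] [np.int64(248), np.int64(248), np.int64(248), np.int64(248), np.int64(248), np.int64(248), np.int64(248), np.int64(248), np.int64(248), np.int64(248), np.int64(248), np.int64(248), np.int64(248), np.int64(248), np.int64(248), np.int64(248), np.int64(248), np.int64(248), np.int64(248), np.int64(248)]
```

View pics/crop0.png

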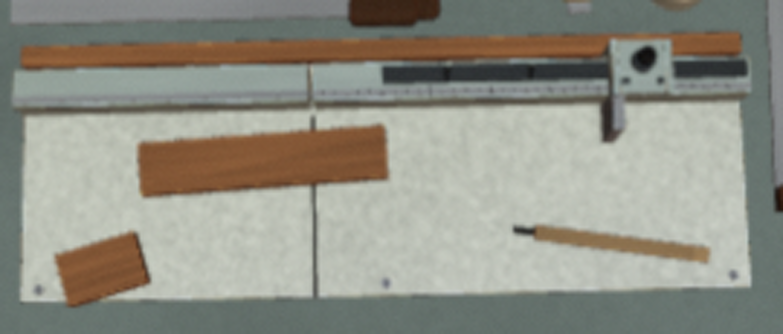

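The close crop confirms the choice. The board, in wood with its grain along its length, sits at crop (262,160). The stop's saddle is at (640,65) with its knob at (644,58). Fits agree with the given sizes: 45×208 mm board, top at 31 mm, deck at 12 mm. The station origin is about (0.490, 0.0235) with yaw 2.2°, and the stop joint is at about 0.043.

Next I turn the tool so that its x is station +y and its y is station +x, with the jaws shut.

play_rows(rows=[[[0, 0, -7.08], [0, 0, 0], 1], [[0, 0, -7.08], [0, 0, 0], 1], [[0, 0, -7.08], [0, 0, 0], 1], [[0, 0, -7.08], [0, 0, 0], 1], [[0, 0, -7.08], [0, 0, 0], 1], [[0, 0, -7.08], [0, 0, 0], 1], [[0, 0, -7.08], [0, 0, 0], 1], [[0, 0, -7.08], [0, 0, 0], 1], [[0, 0, -7.08], [0, 0, 0], 1], [[0, 0, -7.08], [0, 0, 0], 1], [[0, 0, -7.08], [0, 0, 0], 1], [[0, 0, 0], [0, 0, 0], 1]])

```text
t: 1.1
tcp_pos: [0.1551, -0.605, 0.2075]
tool_rot: [0.692, 0.722, 0.0, -0.0]
force: [0.3, -0.2, 0.8]
finger_gap: 0.004
gripper_force: 0.0
```

play_rows(rows=[[[0, 0, 0], [27, 31, 0], 1], [[0, 0, 0], [27, 31, 0], 1], [[0, 0, 0], [27, 31, 0], 1], [[0, 0, 0], [27, 31, 0], 1], [[0, 0, 0], [27, 31, 0], 1], [[0, 0, 0], [27, 31, 0], 1], [[0, 0, 0], [27, 31, 0], 1], [[0, 0, 0], [27, 31, 0], 1], [[0, 0, 0], [27, 31, 0], 1], [[0, 0, 0], [27, 31, 0], 1], [[0, 0, 0], [27, 31, 0], 1], [[0, 0, 0], [0, 0, 0], 1]])

```text
t: 2.1
tcp_pos: [0.4886, -0.2896, 0.2079]
tool_rot: [0.692, 0.722, 0.002, 0.0]
force: [0.0, -0.7, 0.1]
finger_gap: 0.002
gripper_force: 0.0
```

```bash
python3 - <<'E'
from h import *
C=cam("wrist");p,d=snapshot("wrist");np.savez("w1",p=p,d=d);cv2.imwrite("pics/w1.png",p[:,:,::-1])
W=cloud(C,d);print(C[4])
S=(W[...,2]>.08)&(W[...,2]<.095)&(abs(W[...,0]-.54)<.05)&(abs(W[...,1]+.19)<.05)&(d>0)
x=W[S];print(S.sum(),x.min(0),x.max(0)) if S.any() else 0
K=(W[...,2]>.105)&(W[...,2]<.125)&(abs(W[...,0]-.54)<.05)&(abs(W[...,1]+.19)<.05)&(d>0)
if K.any(): print("knob",W[K].min(0),W[K].max(0))
E
```

```text
[ 0.48542079 -0.20802168  0.37259444]
4659 [ 0.49007711 -0.21412322  0.08000292] [ 0.56491351 -0.16321788  0.09497736]
knob [ 0.53726985 -0.19543669  0.10505441] [ 0.55125862 -0.18118094  0.11693971]
```

View pics/w1.png

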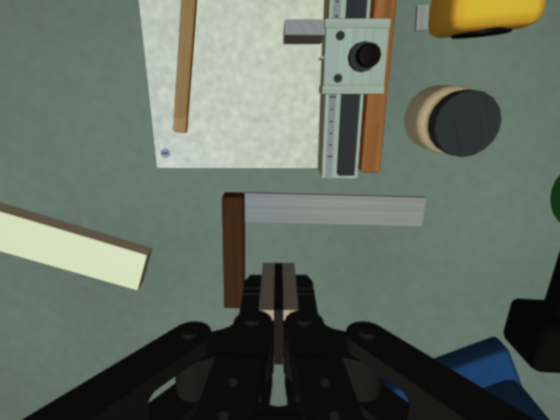

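The wrist view shows the stop's knob at (367,55) and its right face at row 93. The jar at (460,120) is clear of the approach. The knob measures (0.544, -0.188), which matches the top view. I now descend right of the saddle.

play_rows(rows=[[[0, 0, 0], [25, 30, 0], 1], [[0, 0, 0], [25, 28, 0], 1], [[0, 0, 0], [0, 0, 30], 1], [[0, 0, 0], [0, 0, 30], 1], [[0, 0, 0], [0, 0, 30], 1], [[0, 0, 0], [0, 0, 25], 1], [[0, 0, 0], [0, 0, 14], 1], [[0, 0, 0], [0, 0, 0], 1], [[0, 0, 0], [0, 0, 0], 1]])

```text
t: 2.9
tcp_pos: [0.5391, -0.2438, 0.0782]
tool_rot: [0.694, 0.72, -0.0, -0.001]
force: [0.1, -0.1, 0.7]
finger_gap: 0.005
gripper_force: 0.0
```

play_rows(rows=[[[0, 0, 0], [10, 5, 0], 1], [[0, 0, 0], [10, 0, 0], 1], [[0, 0, 0], [8, 0, 0], 1], [[0, 0, 0], [8, 0, 0], 1], [[0, 0, 0], [8, 0, 0], 1], [[0, 0, 0], [8, 0, 0], 1], [[0, 0, 0], [8, 0, 0], 1], [[0, 0, 0], [8, 0, 0], 1], [[0, 0, 0], [8, 0, 0], 1], [[0, 0, 0], [8, 0, 0], 1], [[0, 0, 0], [0, 0, 0], 1]])

```text
t: 3.82
tcp_pos: [0.5477, -0.1658, 0.0842]
tool_rot: [0.692, 0.721, -0.0, 0.01]
force: [1.0, -7.0, 6.0]
finger_gap: -0.0
gripper_force: 4.1
```

```bash
cat > stop.py <<'E'
from h import *
import sys
for n in ("top","wrist"):
    C=cam(n);p,d=snapshot(n);W=cloud(C,d)
    B=(abs(W[...,0]-.54)<.045)&(W[...,1]>-.22)&(W[...,1]<-.04)&(d>0)
    K=B&(W[...,2]>.105)&(W[...,2]<.122)&(p.sum(2)<150)
    S=B&(W[...,2]>.082)&(W[...,2]<.094)
    for k,M in(("knob",K),("saddle",S)):
        if M.sum()>3: print(n,k,M.sum(),W[M].min(0).round(4),W[M].max(0).round(4))
    if len(sys.argv)>1: cv2.imwrite(f"pics/{sys.argv[1]}_{n}.png",p[:,:,::-1])
print(sense()["tcp_pos"],sense()["force"])
E
python3 stop.py s1
```

```text
wrist knob 1686 [ 0.5337 -0.1584  0.105 ] [ 0.5605 -0.1381  0.122 ]
wrist saddle 7632 [ 0.495  -0.1718  0.082 ] [ 0.5631 -0.1202  0.094 ]
[ 0.5462987  -0.16288954  0.08259   ] [ 1.74334505 -6.58013301  4.56870461]
```

```bash
python3 -c "
import cv2,numpy as np
a=cv2.imread('pics/s1_wrist.png')[0:300,150:450];b=cv2.imread('pics/s1_top.png')[150:250,280:420]
cv2.imwrite('pics/s1.png',np.hstack([cv2.resize(a,(400,400)),cv2.resize(b,(400,286))[:286].copy() if 0 else cv2.copyMakeBorder(cv2.resize(b,(400,286)),0,114,0,0,0)]))"
```

```text
(no output)
```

View pics/s1.png

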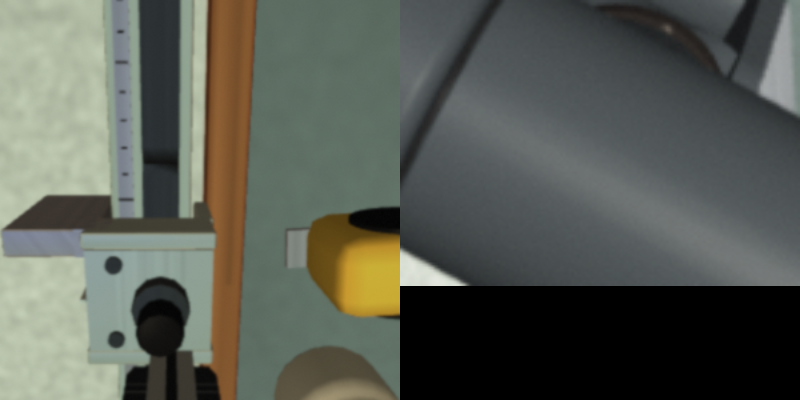

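```bash
python3 - <<'E'
from h import *
C=cam("wrist");p,d=snapshot("wrist")
cv2.imwrite('pics/s2.png',p[:,:,::-1])
s=sense();print(s["tcp_pos"],s["tool_rot"],s["force"],s["qd"].round(3),C[4])
for n,uv,z in(("left",(262,186),.088),("right",(262,264),.088),("notch",(270,120),.062),("knobtop",(271,247),.117)):print(n,onplane(C,[uv],z),d[uv[1],uv[0]])
W=cloud(C,d);print(W[100:280:8,240].round(4))
E
```

```text
[ 0.54577816 -0.16212512  0.08207801] [6.92934275e-01 7.20975695e-01 6.84547684e-04 5.97237377e-03] [ 1.67436854 -5.02292687  3.53627132] [ 0.008  0.01   0.013  0.012  0.007 -0.002] [ 0.54197362 -0.07950219  0.24628065]
left [[ 0.53833534 -0.1251302   0.088     ]] 0.16676795
right [[ 0.53932507 -0.16397437  0.088     ]] 0.14761767
notch [[ 0.54079801 -0.09905477  0.062     ]] 0.18564622
knobtop [[ 0.5430867  -0.14105582  0.117     ]] 0.14431447
[[ 0.5252 -0.0909  0.0512]
 [ 0.5252 -0.0949  0.0506]
 [ 0.5253 -0.0988  0.0514]
 [ 0.5253 -0.1029  0.0509]
 [ 0.5252 -0.107   0.0506]
 [ 0.5252 -0.1112  0.0503]
 [ 0.5253 -0.1154  0.0504]
 [ 0.5253 -0.1198  0.0501]
 [ 0.5266 -0.1207  0.0653]
 [ 0.528  -0.1207  0.0818]
 [ 0.5284 -0.1232  0.0862]
 [ 0.5285 -0.1268  0.0866]
 [ 0.5287 -0.1297  0.0894]
 [ 0.5287 -0.1337  0.0888]
 [ 0.5286 -0.1381  0.0871]
 [ 0.5285 -0.1424  0.0861]
 [ 0.5286 -0.1461  0.0871]
 [ 0.5285 -0.1508  0.0856]
 [ 0.5286 -0.1543  0.0869]
 [ 0.5287 -0.1581  0.0878]
 [ 0.5288 -0.1618  0.0887]
 [ 0.5287 -0.1675  0.0861]
 [ 0.5257 -0.1925  0.0504]]
```

```bash
python3 - <<'E'
from h import *
C=cam("wrist");p,d=snapshot("wrist");W=cloud(C,d)
for u in(268,279,290):
  for r in range(225,330,7):print(u,r,p[r,u],W[r,u].round(4))
cv2.imwrite('pics/s3.png',cv2.resize(p[150:400,150:410,::-1],None,fx=2.3,fy=2.3))
E
```

```text
268 225 [33 38 38] [ 0.5417 -0.079   0.2459]
268 232 [5 6 6] [ 0.5413 -0.1369  0.11  ]
268 239 [27 26 23] [ 0.5414 -0.1381  0.1142]
268 246 [26 24 22] [ 0.5415 -0.1409  0.1145]
268 253 [22 21 19] [ 0.5416 -0.144   0.1144]
268 260 [17 17 15] [ 0.5417 -0.1474  0.1138]
268 267 [26 26 22] [ 0.5417 -0.1506  0.1136]
268 274 [59 56 48] [ 0.5418 -0.1516  0.1175]
268 281 [59 56 47] [ 0.5419 -0.1513  0.1233]
268 288 [59 56 48] [ 0.542  -0.1506  0.1294]
268 295 [59 56 48] [ 0.5421 -0.1511  0.133 ]
268 302 [59 56 48] [ 0.5421 -0.1507  0.138 ]
268 309 [91 86 73] [ 0.5422 -0.1517  0.1405]
268 316 [23 22 20] [ 0.5423 -0.1507  0.1458]
268 323 [ 9 10  9] [ 0.5423 -0.1498  0.1505]
279 225 [41 46 45] [ 0.5459 -0.1397  0.0952]
279 232 [5 6 6] [ 0.5457 -0.1376  0.1081]
279 239 [14 13 12] [ 0.5457 -0.138   0.114 ]
279 246 [18 17 16] [ 0.5458 -0.1406  0.1148]
279 253 [19 17 17] [ 0.5459 -0.1435  0.1151]
279 260 [17 16 15] [ 0.546  -0.1472  0.1138]
279 267 [11 11 11] [ 0.5462 -0.1503  0.1138]
279 274 [7 7 6] [ 0.5461 -0.151   0.1183]
279 281 [7 8 7] [ 0.5461 -0.152   0.1219]
279 288 [8 9 8] [ 0.546  -0.1515
[... 203 characters left out ...]
[ 0.546  -0.1559  0.1421]
290 225 [42 47 44] [ 0.5508 -0.1398  0.0946]
290 232 [43 49 48] [ 0.5509 -0.1428  0.0953]
290 239 [37 42 40] [ 0.5511 -0.1462  0.0952]
290 246 [65 74 67] [ 0.5503 -0.1422  0.1112]
290 253 [83 93 84] [ 0.5503 -0.1443  0.1131]
290 260 [135 153 138] [ 0.5522 -0.161   0.0867]
290 267 [59 56 47] [ 0.5506 -0.1508  0.1128]
290 274 [59 56 48] [ 0.5505 -0.1511  0.1178]
290 281 [59 56 48] [ 0.5503 -0.1514  0.1226]
290 288 [59 56 48] [ 0.55   -0.1509  0.1285]
290 295 [59 55 48] [ 0.5498 -0.1508  0.1331]
290 302 [58 55 46] [ 0.5497 -0.1511  0.137 ]
290 309 [92 86 73] [ 0.5495 -0.1511  0.141 ]
290 316 [11 11 11] [ 0.5493 -0.1508  0.1454]
290 323 [8 8 9] [ 0.5491 -0.1499  0.1501]
```

View pics/s3.png

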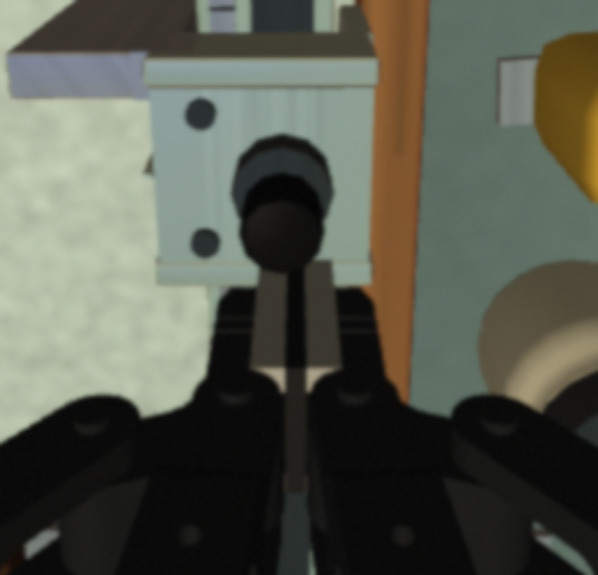

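The image shows the shut fingers at (290,330) standing over the saddle's top, against the knob at (280,235). They are not on its end face, so the tips sit higher than I assumed. I lift off, back away to the right and go lower.

play_rows(rows=[[[0, 0, 0], [-3, 0, -10], 1], [[0, 0, 0], [-20, 0, -10], 1], [[0, 0, 0], [-30, 0, 0], 1], [[0, 0, 0], [0, 0, 0], 1], [[0, 0, 0], [0, 0, 0], 1], [[0, 0, 0], [0, 0, 0], 1]])

```text
t: 4.52
tcp_pos: [0.5432, -0.2107, 0.0992]
tool_rot: [0.693, 0.721, 0.0, -0.001]
force: [0.2, 0.7, -1.2]
finger_gap: 0.0
gripper_force: 0.0
```

```bash
python3 - <<'E'
from h import *
s=sense();print(s["tcp_pos"],s["tool_rot"],s["force"])
C=cam("wrist");p,d=snapshot("wrist");W=cloud(C,d)
cv2.imwrite('pics/s4.png',cv2.resize(p[:,100:460,::-1],None,fx=1.4,fy=1.4))
S=(W[...,2]>.083)&(W[...,2]<.092)&(abs(W[...,0]-.542)<.022)&(W[...,1]>-.2)&(W[...,1]<-.08);x=W[S];print(np.percentile(x,[1,50,99],axis=0))
K=(W[...,2]>.109)&(W[...,2]<.120)&(abs(W[...,0]-.542)<.022)&(W[...,1]>-.18)&(W[...,1]<-.08);x=W[K];print(np.percentile(x,[1,50,99],axis=0))
for r in range(240,330,8):print(r,p[r,290],W[r,290].round(4))
E
```

```text
[ 0.54320659 -0.21074955  0.09915065] [ 6.93172471e-01  7.20771130e-01  5.58919278e-05 -9.49093476e-04] [ 0.20002765  0.69263166 -1.18360568]
[[ 0.52039091 -0.167637    0.08496354]
 [ 0.53899785 -0.13989686  0.08657665]
 [ 0.56115648 -0.11873888  0.08892096]]
[[ 0.53652099 -0.14988553  0.1116559 ]
 [ 0.54323687 -0.1429288   0.11411888]
 [ 0.55005372 -0.13636032  0.11558876]]
240 [44 49 49] [ 0.5514 -0.218   0.0612]
248 [44 49 49] [ 0.5517 -0.2235  0.0604]
256 [44 49 49] [ 0.5519 -0.229   0.0602]
264 [57 53 46] [ 0.5486 -0.2006  0.1255]
272 [59 55 47] [ 0.5483 -0.2     0.1335]
280 [59 57 47] [ 0.5482 -0.2     0.1397]
288 [59 56 48] [ 0.548  -0.1997  0.1459]
296 [60 56 48] [ 0.5478 -0.1998  0.151 ]
304 [58 55 47] [ 0.5477 -0.2002  0.1554]
312 [119 113  95] [ 0.5476 -0.2012  0.1585]
320 [8 9 8] [ 0.5473 -0.1993  0.1655]
328 [10 10 10] [ 0.5473 -0.1996  0.1691]
```

View pics/s4.png

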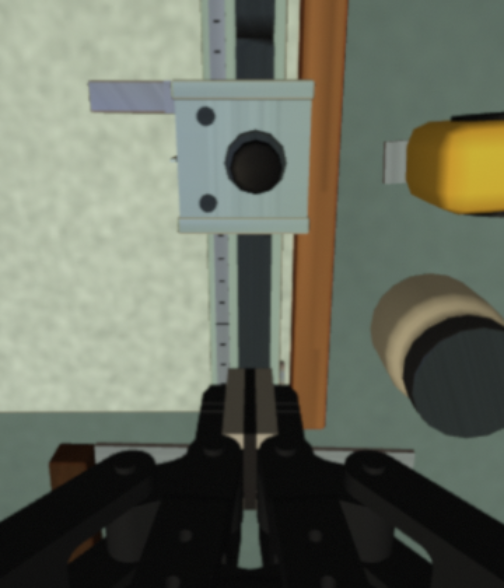

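The picture shows the saddle (right edge at crop row 232) moved to y about -0.144. The fingertip front ends at crop (250,370), about 25 mm above the reported TCP. I descend in steps to check that.

play_rows(rows=[[[0, 0, 0], [0, 0, 12], 1], [[0, 0, 0], [0, 0, 10], 1], [[0, 0, 0], [0, 0, 0], 1], [[0, 0, 0], [0, 0, 0], 1]])

```text
t: 4.9
tcp_pos: [0.5431, -0.2105, 0.0761]
tool_rot: [0.693, 0.721, -0.0, -0.002]
force: [0.5, -0.8, 0.4]
finger_gap: -0.004
gripper_force: 0.0
```

```bash
cat > tip.py <<'E'
from h import *
s=sense();print(s["tcp_pos"],s["tool_rot"],s["force"])
C=cam("wrist");p,d=snapshot("wrist");W=cloud(C,d)
T=s["tcp_pos"]; M=R.from_quat(s["tool_rot"]).as_matrix()
L=(W-T)@M
F=(abs(L[...,1])<.012)&(abs(L[...,0]-.011)<.003)&(d>0)&(L[...,2]>-.05)&(L[...,2]<.03)
print("finger front: n,z range tool",F.sum(),np.percentile(L[F][:,2],[1,99]) if F.any() else "",np.percentile(L[F][:,0],[5,95]))
S=(W[...,2]>.083)&(W[...,2]<.092)&(abs(W[...,0]-.542)<.018)&(W[...,1]>T[1]+.015)&(W[...,1]<-.06);print("saddle y",np.percentile(W[S][:,1],[1,99]))
K=(W[...,2]>.109)&(W[...,2]<.120)&(abs(W[...,0]-.542)<.022)&(W[...,1]>T[1]+.02)&(W[...,1]<-.06);print("knob",np.percentile(W[K],[2,98],axis=0))
E
python3 tip.py
```

```text
[ 0.5430737  -0.21051896  0.07606737] [ 6.92780470e-01  7.21146835e-01 -2.67884888e-04 -1.54606788e-03] [ 0.46073526 -0.76192981  0.40741824]
finger front: n,z range tool 1527 [-0.04975302  0.02626555] [0.00914439 0.01296671]
saddle y [-0.16757713 -0.11862109]
knob [[ 0.53678852 -0.14953834  0.11201788]
 [ 0.54967789 -0.13644559  0.11553683]]
```

play_rows(rows=[[[0, 0, 0], [0, 0, 4], 1], [[0, 0, 0], [0, 0, 4], 1], [[0, 0, 0], [0, 0, 0], 1]])

```text
t: 5.2
tcp_pos: [0.5436, -0.2116, 0.0684]
tool_rot: [0.693, 0.721, -0.0, -0.001]
force: [-0.6, 0.4, 0.0]
finger_gap: 0.001
gripper_force: 0.0
```

play_rows(rows=[[[0, 0, 0], [0, 0, 4], 1], [[0, 0, 0], [0, 0, 2], 1], [[0, 0, 0], [0, 0, 0], 1]])

```text
t: 5.45
tcp_pos: [0.5436, -0.2117, 0.0625]
tool_rot: [0.693, 0.721, -0.0, -0.0]
force: [0.2, 0.7, 0.1]
finger_gap: 0.003
gripper_force: 0.0
```

```bash
cat >> tip.py <<'E'
G=(d>0)&(d<.16)&(L[...,2]<0)
for a in np.arange(-.14,0,.01):
    q=G&(L[...,2]>=a)&(L[...,2]<a+.01)&(np.arange(420)[:,None]>230)
    if q.sum()>5: print(a.round(3),q.sum(),"x",np.percentile(L[q][:,0],[1,50,99]).round(4),"y",np.percentile(L[q][:,1],[1,99]).round(4))
E
python3 tip.py
```

```text
[ 0.54363616 -0.21171047  0.06249007] [ 6.93117474e-01  7.20824474e-01 -1.11607997e-04 -4.82089532e-04] [0.20222862 0.71898288 0.14994257]
finger front: n,z range tool 1591 [-0.04976279  0.01266238] [0.00888404 0.01304662]
saddle y [-0.16772507 -0.11859717]
knob [[ 0.53666505 -0.14945363  0.11219334]
 [ 0.54966429 -0.13651793  0.11556918]]
-0.11 3945 x [0.01   0.0161 0.0175] y [-0.0532  0.0547]
-0.1 11030 x [0.0024 0.0114 0.0172] y [-0.0514  0.0531]
-0.09 7174 x [-0.0094  0.0111  0.0167] y [-0.0437  0.0453]
-0.08 8913 x [-0.0092  0.0099  0.013 ] y [-0.0359  0.0375]
-0.07 2429 x [-0.0092  0.0111  0.0134] y [-0.0284  0.0298]
-0.06 1397 x [-0.0112  0.0085  0.0111] y [-0.0121  0.0139]
-0.05 1038 x [0.0057 0.0072 0.0111] y [-0.0124  0.0142]
-0.04 832 x [0.0056 0.0095 0.011 ] y [-0.0122  0.0142]
-0.03 212 x [0.0059 0.0102 0.0109] y [-0.0104  0.0126]
```

Measured: the shut fingertips end about 23 mm behind the TCP, and the linkage stays high enough to clear the knob. I lower to TCP z 0.046.

play_rows(rows=[[[0, 0, 0], [0, 0, 8], 1], [[0, 0, 0], [0, 0, 8], 1], [[0, 0, 0], [0, 0, 0], 1], [[0, 0, 0], [0, 0, 0], 1]])

```text
t: 5.83
tcp_pos: [0.5433, -0.2115, 0.0461]
tool_rot: [0.693, 0.721, -0.0, -0.001]
force: [1.3, 0.6, 0.3]
finger_gap: -0.001
gripper_force: 0.0
```

play_rows(rows=[[[0, 0, 0], [10, 0, 0], 1], [[0, 0, 0], [10, 0, 0], 1], [[0, 0, 0], [8, 0, 0], 1], [[0, 0, 0], [8, 0, 0], 1], [[0, 0, 0], [8, 0, 0], 1], [[0, 0, 0], [8, 0, 0], 1], [[0, 0, 0], [8, 0, 0], 1], [[0, 0, 0], [0, 0, 0], 1], [[0, 0, 0], [0, 0, 0], 1]])

```text
t: 6.58
tcp_pos: [0.5416, -0.1508, 0.0472]
tool_rot: [0.693, 0.721, 0.0, -0.0]
force: [-0.0, -0.0, 0.8]
finger_gap: 0.002
gripper_force: 0.0
```

```bash
python3 tip.py | head -5
```

```text
[ 0.54156851 -0.15084801  0.04722164] [ 6.92828807e-01  7.21102056e-01  1.89209558e-04 -1.78594751e-04] [-0.02723083 -0.04799568  0.82923059]
finger front: n,z range tool 986 [-0.04973255 -0.03762996] [0.00995334 0.01364501]
saddle y [-0.13530283 -0.08979295]
knob [[ 0.53552148 -0.12087983  0.10983296]
 [ 0.54851565 -0.10771203  0.11525214]]
```

play_rows(rows=[[[0, 0, 0], [4, 0, 0], 1], [[0, 0, 0], [4, 0, 0], 1], [[0, 0, 0], [3, 0, 0], 1], [[0, 0, 0], [1, 0, 0], 1], [[0, 0, 0], [0, 0, 0], 1], [[0, 0, 0], [0, 0, 0], 1]])

```text
t: 7.13
tcp_pos: [0.541, -0.1392, 0.0469]
tool_rot: [0.693, 0.721, 0.0, -0.0]
force: [-0.0, -0.4, -0.5]
finger_gap: 0.0
gripper_force: 0.0
```

```bash
python3 tip.py | head -5
```

```text
[ 0.54099608 -0.13924019  0.04694656] [ 6.93112696e-01  7.20829087e-01  1.75985545e-04 -4.33118725e-04] [-0.04151398 -0.35093406 -0.45561628]
finger front: n,z range tool 887 [-0.04990911 -0.0350848 ] [0.00996657 0.01368147]
saddle y [-0.12383594 -0.07664496]
knob [[ 0.5355328  -0.10741034  0.1090237 ]
 [ 0.54762185 -0.0952182   0.11060523]]
```

The knob's top dropped 4.7 mm and it centred at y=-0.101, so the plunger is seated in the middle notch. Next I back off, lift, and move above the front side of the board.

play_rows(rows=[[[0, 0, 0], [-10, 0, 0], 1], [[0, 0, 0], [-10, 0, 0], 1], [[0, 0, 0], [0, 0, -35], 1], [[0, 0, 0], [0, 0, -35], 1], [[0, 0, 0], [0, 0, -20], 1], [[0, 0, 0], [36, -16, 0], 1], [[0, 0, 0], [36, -16, 0], 1], [[0, 0, 0], [36, -16, 0], 1], [[0, 0, 0], [36, -16, 0], 1], [[0, 0, 0], [36, -16, 0], 1], [[0, 0, 0], [36, -16, 0], 1], [[0, 0, 0], [36, -16, 0], 1]])

```text
t: 8.18
tcp_pos: [0.42, 0.088, 0.1373]
tool_rot: [0.694, 0.72, 0.0, 0.0]
force: [1.4, 0.3, -0.5]
finger_gap: 0.002
gripper_force: 0.0
```

```bash
python3 - <<'E'
from meas import *
s=sense();print(s["tcp_pos"],s["tool_rot"])
C=cam("wrist");p,d=snapshot("wrist");cv2.imwrite('pics/b1.png',p[:,:,::-1])
W=cloud(C,d)
B=(W[...,2]>.028)&(W[...,2]<.034)&(W[...,0]<.53)&(W[...,0]>.40)&(d>0);w=W[B][:,:2]
r=cv2.minAreaRect((w*1000).astype(np.float32));print(r,w.min(0),w.max(0))
E
```

```text
[0.42000875 0.08795732 0.13728366] [6.93782191e-01 7.20184632e-01 4.11968191e-04 4.43954209e-04]
((481.63043212890625, 69.58638000488281), (73.0403823852539, 306.3850402832031), 3.4140007495880127) [ 0.43610935 -0.08157284] [0.52027946 0.22231254]
```

View pics/b1.png

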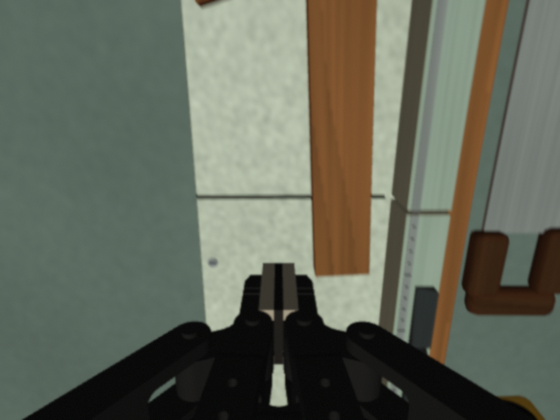

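The wrist view shows the board at (342,130), its front edge at column 312, and the finger tool at (280,290) on the robot's side of it. I move alongside its centre and descend.

play_rows(rows=[[[0, 0, 0], [33, -4, 0], 1], [[0, 0, 0], [0, 0, 30], 1], [[0, 0, 0], [0, 0, 30], 1], [[0, 0, 0], [0, 0, 30], 1], [[0, 0, 0], [0, 0, 25], 1], [[0, 0, 0], [0, 0, 10], 1], [[0, 0, 0], [0, 0, 0], 1], [[0, 0, 0], [0, 0, 0], 1]])

```text
t: 8.9
tcp_pos: [0.4153, 0.1196, 0.0115]
tool_rot: [0.693, 0.721, -0.0, -0.0]
force: [-1.4, -0.3, 0.7]
finger_gap: 0.004
gripper_force: 0.0
```

play_rows(rows=[[[0, 0, 0], [0, 0, 4], 1], [[0, 0, 0], [0, 0, 4], 1], [[0, 0, 0], [0, 0, 3], 1], [[0, 0, 0], [0, 0, 0], 1]])

```text
t: 9.23
tcp_pos: [0.4151, 0.1203, 0.0011]
tool_rot: [0.693, 0.721, 0.0, 0.0]
force: [-0.4, 0.7, 0.0]
finger_gap: 0.004
gripper_force: 0.0
```

play_rows(rows=[[[0, 0, 0], [0, 0, 4], 1], [[0, 0, 0], [0, 5, 0], 1], [[0, 0, 0], [0, 5, 0], 1], [[0, 0, 0], [0, 4, 0], 1], [[0, 0, 0], [0, 4, 0], 1], [[0, 0, 0], [0, 4, 0], 1], [[0, 0, 0], [0, 4, 0], 1], [[0, 0, 0], [0, 4, 0], 1], [[0, 0, 0], [0, 3, 0], 1], [[0, 0, 0], [0, 0, 0], 1], [[0, 0, 0], [0, 0, 0], 1]])

```text
t: 10.15
tcp_pos: [0.4486, 0.1216, -0.003]
tool_rot: [0.693, 0.721, 0.001, 0.001]
force: [1.4, -0.2, 0.1]
finger_gap: 0.006
gripper_force: 0.0
```

```bash
cat > bd.py <<'E'
from meas import *
import sys
s=sense();print(s["tcp_pos"],s["force"])
# station frame
a=.04;O=np.array([.490,.0235]);X=np.array([np.cos(a),np.sin(a)]);Y=np.array([-np.sin(a),np.cos(a)])
st=lambda w:np.c_[(w[:,:2]-O)@X,(w[:,:2]-O)@Y]
for n in ("top","wrist","scene"):
    C=cam(n);p,d=snapshot(n);W=cloud(C,d)
    hsv=cv2.cvtColor(p,cv2.COLOR_RGB2HSV)
    P=st(W.reshape(-1,3)).reshape(420,560,2)
    B=(W[...,2]>.026)&(W[...,2]<.036)&(hsv[...,0]<18)&(hsv[...,1]>90)&(d>0)&(P[...,0]>-.06)&(P[...,0]<.04)&(P[...,1]>-.13)&(P[...,1]<.25)
    if B.sum()<50: print(n,"none");continue
    B=B.astype(np.uint8)*255; c=max(cv2.findContours(B,0,cv2.CHAIN_APPROX_NONE)[0],key=cv2.contourArea)
    q=st(onplane(C,c[:,0],.031))*1000
    r=cv2.minAreaRect(q.astype(np.float32)); print(n,"rect",[np.round(v,1).tolist() for v in r],"min/max",q.min(0).round(1),q.max(0).round(1))
    if len(sys.argv)>1: cv2.imwrite(f"pics/{sys.argv[1]}_{n}.png",p[:,:,::-1])
E
python3 bd.py c1
```

```text
[ 0.44864885  0.12163701 -0.00295635] [ 1.43755067 -0.16680825  0.13177222]
top rect [[5.1, 25.7], [56.1, 47.2], 88.8] min/max [-18.   -2.9] [28.7 54.2]
wrist rect [[-3.1, 138.7], [45.3, 130.4], 2.3] min/max [-27.3  74.4] [ 22.1 204.7]
scene rect [[-8.1, 104.2], [211.9, 36.0], 89.5] min/max [-26.1  -1.8] [ 10.1 210.1]
```

play_rows(rows=[[[0, 0, 0], [0, 2, 0], 1], [[0, 0, 0], [0, 2, 0], 1], [[0, 0, 0], [0, 2, 0], 1], [[0, 0, 0], [0, 1, 0], 1], [[0, 0, 0], [0, 0, 0], 1]])

```text
t: 10.72
tcp_pos: [0.4537, 0.122, -0.0031]
tool_rot: [0.693, 0.721, -0.001, -0.001]
force: [-2.1, 0.3, 1.4]
finger_gap: -0.002
gripper_force: 1.4
```

```bash
python3 bd.py
```

```text
[ 0.45372045  0.12196425 -0.003112  ] [-2.05884089  0.2917017   1.3995754 ]
top rect [[6.3, 24.5], [58.6, 44.8], 88.7] min/max [-15.8  -5.3] [29.3 54.2]
wrist rect [[3.0, 139.6], [127.5, 45.8], 90.0] min/max [-20.   75.8] [ 25.9 203.3]
scene rect [[-5.7, 103.0], [212.1, 30.9], 89.6] min/max [-21.1  -3. ] [ 10.1 209.1]
```

play_rows(rows=[[[0, 0, 0], [0, 2, 0], 1], [[0, 0, 0], [0, 1, 0], 1], [[0, 0, 0], [0, 0, 0], 1]])

```text
t: 11.12
tcp_pos: [0.4538, 0.122, -0.0032]
tool_rot: [0.693, 0.721, -0.003, -0.003]
force: [-7.1, -0.7, 4.8]
finger_gap: 0.0
gripper_force: 4.1
```

```bash
python3 bd.py
```

```text
[ 0.4537867   0.12199212 -0.00317574] [-7.05300778 -0.66259259  4.8384803 ]
top rect [[6.3, 24.5], [58.6, 44.8], 88.7] min/max [-15.7  -5.3] [29.3 54.2]
wrist rect [[3.1, 139.7], [45.6, 127.1], 0.0] min/max [-19.7  76.2] [ 25.9 203.3]
scene rect [[-6.0, 103.9], [211.1, 31.5], 89.0] min/max [-21.8  -1.9] [  9.9 209.4]
```

The push stalled against 7 N with the board parallel (0.0°), so it lies on the fence. Next I go around to its left end.

play_rows(rows=[[[0, 0, 0], [0, -5, 0], 1], [[0, 0, 0], [0, -10, 0], 1], [[0, 0, 0], [0, 0, -35], 1], [[0, 0, 0], [0, 0, -35], 1], [[0, 0, 0], [35, 12, 0], 1], [[0, 0, 0], [35, 13, 0], 1], [[0, 0, 0], [35, 13, 0], 1], [[0, 0, 0], [30, 12, 0], 1], [[0, 0, 0], [0, 3, 0], 1], [[0, 0, 0], [0, 0, 0], 1], [[0, 0, 0], [0, 0, 0], 1]])

```text
t: 12.18
tcp_pos: [0.4902, 0.258, 0.0668]
tool_rot: [0.693, 0.721, -0.0, 0.0]
force: [-0.0, -0.3, -0.7]
finger_gap: -0.0
gripper_force: 0.0
```

```bash
python3 bd.py d1; python3 - <<'E'
import sys;sys.path.insert(0,'.')
from h import *
s=sense();d=s["tcp_pos"][:2]-[.490,.0235];a=.04
print("tcp station",d@[np.cos(a),np.sin(a)],d@[-np.sin(a),np.cos(a)],s["tcp_pos"][2])
E
```

```text
[0.49017821 0.25804698 0.0667993 ] [-0.00185579 -0.28853092 -0.68237513]
top rect [[7.4, 99.4], [209.2, 45.7], 89.8] min/max [-15.7  -5.3] [ 30.2 203.9]
wrist rect [[10.0, 119.1], [34.8, 11.8], 90.0] min/max [  4.1 101.7] [ 15.9 136.5]
scene rect [[-3.6, 103.1], [27.2, 212.1], 0.2] min/max [-17.4  -3. ] [  9.9 209.1]
tcp station 0.009073062093059501 0.23339155108694962 0.06679978298892317
```

View pics/d1_scene.png

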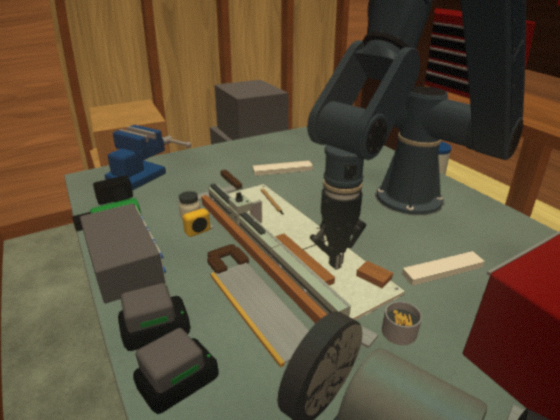

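The scene view shows the gripper over the deck left of the board's end at about (335,260). The board lies along the fence and the stop at (245,205) is still in place. The top view gives the board's x max as 30 mm and its right end at -5 mm, so it needs about 95 mm of travel. I descend and push.

play_rows(rows=[[[0, 0, 0], [0, -3, 25], 1], [[0, 0, 0], [0, 0, 25], 1], [[0, 0, 0], [0, 0, 13], 1], [[0, 0, 0], [0, 0, 6], 1], [[0, 0, 0], [0, 0, 0], 1], [[0, 0, 0], [0, 0, 0], 1]])

```text
t: 12.83
tcp_pos: [0.4877, 0.2577, -0.0018]
tool_rot: [0.693, 0.72, -0.0, -0.0]
force: [1.2, -0.4, -0.0]
finger_gap: -0.0
gripper_force: 0.0
```

play_rows(rows=[[[0, 0, 0], [-10, 0, 0], 1], [[0, 0, 0], [-5, 0, 0], 1], [[0, 0, 0], [-5, 0, 0], 1], [[0, 0, 0], [-5, 0, 0], 1], [[0, 0, 0], [-5, 0, 0], 1], [[0, 0, 0], [-5, 0, 0], 1], [[0, 0, 0], [-5, 0, 0], 1], [[0, 0, 0], [-5, 0, 0], 1], [[0, 0, 0], [-5, 0, 0], 1], [[0, 0, 0], [-5, 0, 0], 1], [[0, 0, 0], [0, 0, 0], 1]])

```text
t: 13.75
tcp_pos: [0.4895, 0.2022, -0.0021]
tool_rot: [0.693, 0.721, -0.0, -0.0]
force: [-0.5, 0.4, -0.3]
finger_gap: -0.0
gripper_force: 0.0
```

```bash
python3 bd.py
```

```text
[ 0.4894784   0.20221734 -0.00213087] [-0.54756345  0.35438618 -0.25606263]
top rect [[6.5, 59.9], [203.7, 45.9], 89.6] min/max [-17.1 -42.1] [ 29.4 161.8]
wrist rect [[7.5, 132.0], [22.8, 7.7], 90.0] min/max [  3.6 120.6] [ 11.3 143.4]
scene rect [[-4.7, 19.5], [117.9, 26.7], 89.8] min/max [-18.  -39.5] [ 8.7 78.4]
```

play_rows(rows=[[[0, 0, 0], [-5, 0, 0], 1], [[0, 0, 0], [-5, 0, 0], 1], [[0, 0, 0], [-5, 0, 0], 1], [[0, 0, 0], [-5, 0, 0], 1], [[0, 0, 0], [-5, 0, 0], 1], [[0, 0, 0], [-5, 0, 0], 1], [[0, 0, 0], [-5, 0, 0], 1], [[0, 0, 0], [-5, 0, 0], 1], [[0, 0, 0], [-5, 0, 0], 1], [[0, 0, 0], [-4, 0, 0], 1], [[0, 0, 0], [0, 0, 0], 1]])

```text
t: 14.82
tcp_pos: [0.4917, 0.1535, -0.002]
tool_rot: [0.693, 0.721, -0.0, 0.0]
force: [-0.5, 0.9, -0.6]
finger_gap: 0.004
gripper_force: 0.0
```

```bash
python3 bd.py
```

```text
[ 0.49165905  0.15353698 -0.00197027] [-0.48240166  0.89118463 -0.58432989]
top rect [[6.4, 6.3], [193.3, 46.1], 89.7] min/max [-16.7 -90.3] [ 29.8 103.1]
wrist rect [[7.8, 83.0], [22.9, 7.7], 89.9] min/max [ 3.9 71.6] [11.6 94.5]
scene rect [[-4.9, -32.8], [113.2, 26.8], 89.9] min/max [-18.3 -89.4] [ 8.5 23.8]
```

Right end at -90. I close the last 10 mm gently, watching the force.

play_rows(rows=[[[0, 0, 0], [-3, 0, 0], 1], [[0, 0, 0], [-2, 0, 0], 1], [[0, 0, 0], [-2, 0, 0], 1], [[0, 0, 0], [0, 0, 0], 1]])

```text
t: 15.3
tcp_pos: [0.4919, 0.1471, -0.0019]
tool_rot: [0.693, 0.721, 0.0, 0.0]
force: [0.8, 0.6, -1.1]
finger_gap: 0.002
gripper_force: 0.0
```

play_rows(rows=[[[0, 0, 0], [-1, 0, 0], 1], [[0, 0, 0], [-1, 0, 0], 1], [[0, 0, 0], [0, 0, 0], 1]])

```text
t: 15.55
tcp_pos: [0.4919, 0.1453, -0.002]
tool_rot: [0.693, 0.721, -0.0, 0.0]
force: [-0.1, 0.1, 0.2]
finger_gap: -0.005
gripper_force: 0.1
```

play_rows(rows=[[[0, 0, 0], [-1, 0, 0], 1], [[0, 0, 0], [0, 0, 0], 1]])

```text
t: 15.72
tcp_pos: [0.492, 0.1443, -0.002]
tool_rot: [0.693, 0.721, 0.0, 0.0]
force: [0.5, 1.1, -0.1]
finger_gap: 0.001
gripper_force: 0.2
```

play_rows(rows=[[[0, 0, 0], [-1, 0, 0], 1], [[0, 0, 0], [0, 0, 0], 1]])

```text
t: 15.88
tcp_pos: [0.492, 0.1433, -0.002]
tool_rot: [0.693, 0.721, -0.0, -0.0]
force: [-0.7, 0.7, 0.2]
finger_gap: 0.003
gripper_force: 0.3
```

play_rows(rows=[[[0, 0, 0], [-1, 0, 0], 1], [[0, 0, 0], [0, 0, 0], 1]])

```text
t: 16.05
tcp_pos: [0.492, 0.1429, -0.002]
tool_rot: [0.693, 0.721, 0.0, -0.0]
force: [-0.1, 4.6, 0.1]
finger_gap: 0.001
gripper_force: 2.3
```

Contact: 4.6 N, and the motion stalled against the stop. I back off and look.

play_rows(rows=[[[0, 0, 0], [2, 0, 0], 1], [[0, 0, 0], [8, 0, 0], 1], [[0, 0, 0], [10, 0, -20], 1], [[0, 0, 0], [0, 0, -35], 1], [[0, 0, 0], [0, 0, -35], 1], [[0, 0, 0], [35, -10, 0], 1], [[0, 0, 0], [30, -20, -10], 1], [[0, 0, 0], [0, 0, 0], 1], [[0, 0, 0], [0, 0, 0], 1], [[0, 0, 0], [0, 0, 0], 1]])

```text
t: 16.88
tcp_pos: [0.4587, 0.2263, 0.098]
tool_rot: [0.693, 0.721, 0.0, 0.0]
force: [0.3, -0.1, 0.4]
finger_gap: -0.0
gripper_force: 0.0
```

```bash
python3 bd.py e1; python3 - <<'E'
from h import *
C=cam("top");p,d=snapshot("top");W=cloud(C,d)
K=(W[...,2]>.1)&(W[...,2]<.122)&(abs(W[...,0]-.543)<.02)&(abs(W[...,1]+.1)<.03)
print("knob",K.sum(),np.median(W[K],0),W[K].max(0))
cv2.imwrite("pics/e1.png",cv2.resize(p[160:275,140:410,::-1],None,fx=2.9,fy=2.9,interpolation=2))
E
```

```text
[0.45872579 0.22634631 0.09801861] [ 0.32096953 -0.13455725  0.41088023]
top rect [[6.4, 1.4], [208.0, 45.8], 89.6] min/max [ -16.4 -102.5] [ 29.9 105.5]
wrist rect [[-16.7, 58.8], [3.2, 39.2], 0.2] min/max [-18.3  39.2] [-15.   78.4]
scene rect [[-5.0, 4.8], [215.6, 27.8], 89.6] min/max [ -18.5 -103. ] [  9.7 112.6]
knob 31 [ 0.54198122 -0.10221617  0.11057446] [ 0.54900086 -0.09553218  0.11438903]
```

View pics/e1.png

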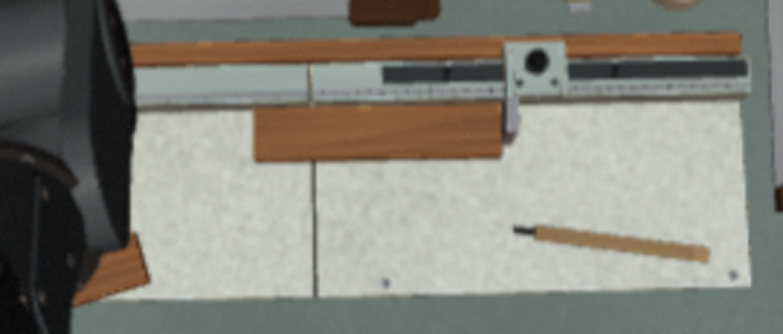

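The crop shows the board at (378,130) flush along the fence and its end on the stop's plate at (510,118). The knob top is at 110.6 mm, so the plunger is seated. The same measurement reads the board within about 1 mm of its pressed-to-fence position and 0.4° off parallel, and the gripper is clear.

```bash
python3 -c "
from station import *
print(sign_off())"
```

```text
the job is handed in; nothing more can be done
None
```

I handed the job in; the sign-off gave no verdict. At my last look the stop was seated in the middle notch, and the board lay on the fence (within about 1 mm) with its end pressed against the stop. My first push went in too high and pushed the stop by its plunger knob for about 40 mm before I corrected it.

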